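Swing both hold-down arms over the part on the measuring plate

TASK

The aluminium part on the measuring machine's hole plate has to be held down: with a fingertip, gently push each of the two orange clamp arms round on its post until its pad is right over the brass bushing beside it, wholly within the bushing's round face, and leave both arms there. Only push the arms sideways - do not grip them or lift them up their pins - and leave the part, the reference ball, the ring gauge and the spare standoff where they are.

Things in the scene. Friction and masses are not known exactly. Their poses are not given: they have to be found in the camera images.
- clamp_a (a joint): angle of the orange clamp arm about its vertical pin, rad, growing anticlockwise seen from above. It turns only when pushed with about 1.5 N at 55 mm from the pivot, and stays where it is left; no stops or detents near the bushings. 0 when this arm points along the plate's +x side (away from the robot).
- clamp_b (a joint): angle of the orange clamp arm about its vertical pin, rad, growing anticlockwise seen from above. It turns only when pushed with about 1.5 N at 55 mm from the pivot, and stays where it is left; no stops or detents near the bushings. 0 when this arm points along the plate's -x side (towards the robot).
- post_a: Clamp a: a fixed black post 26 mm across on the plate, carrying an orange arm: a straight bar 14 mm wide, 18 mm tall, from 88 to 106 mm above the work surface, running 80 mm from the pivot to its round end, with a black screw head 14 mm across standing 10 mm above that end and the pad below it. Origin: foot of the post, 20 mm above the work surface.
- post_b: Clamp b: a fixed black post 26 mm across on the plate, carrying an orange arm: a straight bar 14 mm wide, 18 mm tall, from 88 to 106 mm above the work surface, running 80 mm from the pivot to its round end, with a black screw head 14 mm across standing 10 mm above that end and the pad below it. Origin: foot of the post, 20 mm above the work surface.
- collar_a (a joint): Clamp a: height in m by which the arm and its collar have ridden up the pin; 0 when resting down as it should. The arm is held down only by its weight, about 0.2 kg.
- collar_b (a joint): Clamp b: height in m by which the arm and its collar have ridden up the pin; 0 when resting down as it should. The arm is held down only by its weight, about 0.2 kg.
- pivot_a (a point): point on the pivot axis of clamp a, half-way up its bar, 97 mm above the work surface. The arm's hub there is 22 mm across, and a steel pin 10 mm across rises to 125 mm above the work surface.
- pivot_b (a point): the same point on clamp b. The two posts stand 150 mm either side of the plate's middle; which clamp is on which side changes.
- pad_a (a point): centre of the underside of clamp a's rubber pad (14 mm across), 80 mm from the pivot axis, 4 mm higher than the bushing tops, so it passes over them without touching.
- pad_b (a point): the same point on clamp b.
- bushing_1 (a point): centre of the top of the brass bushing (30 mm across) in the ear on one end of the aluminium part, 70 mm above the work surface. Each bushing lies 80 mm from the pivot of the clamp on its own end, so serves the nearer clamp.
- bushing_2 (a point): the same on the other end of the part (140 mm from bushing_1).
- part: loose aluminium housing, about 0.8 kg, resting on four black standoffs on the plate. Origin at the middle of its underside, 50 mm above the work surface; main body 110 mm along its x, 100 mm along y, 28 mm tall (rim 78 mm above the work surface); ears with the bushings at y = +70 and -70 mm, 36 mm across and 14 mm tall.
- plate: fixed sand-coloured hole plate, 320 mm along x, 440 mm along y, 20 mm thick, origin at the middle of its underside on the work surface. The posts stand at its y = +150 and -150 mm, x = 0; it lies turned up to 17 degrees.
- ref_ball: loose reference ball, bystander: white ball 25 mm across on a steel stem and dark base 40 mm across, 93 mm tall, standing on the plate. Origin under its base.
- ring_gauge: loose steel ring gauge, bystander: 50 mm outside, 18 mm tall, lying on the plate. Origin under its middle.
- standoff: loose spare black standoff, bystander: 22 mm across, 45 mm tall, standing on the plate. Origin under its foot.
There are look-alikes about, which are no part of the job. What is meant by the part is not brown or turquoise, and is the larger of those in its own colour.

How it is judged:
By the outcome, as a careful person would: the job done as asked, in the order asked, and still so for the second after the job is handed in, with the robot touching nothing.
It also fails if it takes over 64 s, if anything falls off the work surface, if the arm or the gripper's body presses on something with over 40 N, if the wrist force passes 120 N, or if a joint passes its speed limit or range.

ROBOT

A 6-joint arm with a two-finger parallel gripper is mounted at the origin on the work surface. World frame = base frame: x ahead of the robot, y to its left, z up, the work surface at z = 0. Lengths are in mm, angles in rad, forces in N, time in s.
With the tool pointing down it reaches from about 400 to 925 mm from the base axis. Payload 12.5 kg.
Tool frame: the origin (TCP) lies at the very end of the fingers, on their centre line; the grasp point (between the pads) lies env.grip_point_offset behind it (env.grip_point_offset is the distance from the TCP to the grasp point, in mm); y points along the fingers, z is the direction in which the jaws open and shut, and the axes are right-handed (so a half turn about y gives the same grasp; the last joint's range is limited). The gripper opens to 95 mm and grips with 3 to 60 N. Pads are 20 mm wide; open, the fingers measure 119 mm over their backs; the gripper's body (75 mm by 180 mm) begins 59 mm behind the grasp point.
Start: joints at [1.11, 0.491, 1.559, -0, 1.092, -0.106], TCP at [217.111, 586.097, 214.661] pointing down, gripper open.
Joint ranges: [-3.1, 3.1], [-0.84, 2.19], [0.05, 2.79], [-1.13, 4.28], [0.06, 2.93], [-2.69, 2.69]. Speed limits (rad/s): [2.22, 2.22, 2.79, 3.14, 3.14, 3.14].

INTERFACE

Orientations are given as [roll, pitch, yaw] about the fixed x, y, z axes, in that order (R = Rz(yaw) Ry(pitch) Rx(roll)).
In Python, from cell import readout, read_camera, env, nets gives the robot as it stands.
- The arm moves only by the tool apply_moves, never from a script. Its argument "increments" is a list of rows, each a list of 3 entries, a list of its own where there are three numbers: the shift along the tool's x, y, z in cm, then the turn, a rotation vector about the tool's x, y, z in degrees, then the finger opening in cm, from 0 to 9.51. A call has exactly 5 rows; each row shifts and turns the pose as measured when the row begins, along the tool's axes as they then stand; what a row does not reach is not made up. A row lasts 1/8 s, in which the tool goes at most 62.5 mm and 10.7 degrees, less where a joint would pass 70% of its speed; a pose out of reach is approached as far as the arm can. A call with a gripper value outside its range is refused whole. The fingers move at their own pace and stop on an object; the grip force is fixed at half the most. Time passes only in rows, so rows that do not move let the fingers close, or fill a call up. It gives the time, the measured TCP pose, the force and the opening at its end, in the units of the state.
- readout.state(): the state, without advancing time (a new reading comes with each control period).
- read_camera(name): name is "side" or "top"; returns a dict with "img" (384x512x3 uint8, red, green, blue), "vfov" (degrees; the focal length in pixels is half the picture's height over the tangent of half this angle, whatever the lens; pixels are square), "cx", "cy" (the principal point, pixels), "rvec" (rotation vector, rad) and "tvec" (3), from world to camera coordinates, as OpenCV has them. Camera axes: x right, y down, z forward; pixel columns grow to the right and rows downward; lengths in mm; the calibration is good to about 2 mm. A picture is of the moment at which its call begins. There is no depth.
- env.job_done(): hands the job in, once; it reports no verdict.
Trained networks look in a picture, given as the dict that the camera call returned (one of the last four; its "shot" number tells which), for a name from the list of things; names that differ only in an ending like _2 or _b are one class to them, and where a whole thing is asked for, a point or a joint stands for the part that bears it (a point fixed in the world has none). Each returns a list of dicts, best first, with "confidence" (0 to 1); they miss things now and then, are a little off and sometimes report something else, mostly with a low value. They report only what shows in the picture. A call takes as long as a camera call. They do not tell look-alikes from the thing itself.
- nets.look_for(picture, thing): "point" ([x, y, z] in mm, in the coordinates of the camera as it stood for that picture, good to about 4 mm: the middle of the surface that is visible of it).
- nets.mark_of(picture, thing): "point" ([x, y, z] in mm, in the coordinates of the camera as it stood for that picture, good to about 4 mm: a listed point, or the origin of a listed thing).
The state is a dict: "t": time; "joints": joint angles; "qvel": joint speeds; "tau": joint torques, N m; "eef_pos": TCP position; "tcp_rot": TCP orientation; "ft_force": force on the tool from outside, world axes, zero at the start; "moment": the same for the moment, N m; "opening": opening from 0.0 (shut) to 1.0 (fully open).
Only numpy, scipy, OpenCV 4.12 (cv2) and the standard library are available. Lean on these libraries where they do the work, as an engineer would, in place of code of your own. Each camera call takes 0.05 s, during which the arm holds its last target. There are 200 camera calls.

## Working session

There is one attempt and no reset: what is moved stays moved. The work goes in short steps, Python scripts to look and compute and a tool call to move; the robot and the scene stay as the last step left them, time stands still between calls to the robot, and variables do not carry over. Pictures are saved under pics/ and viewed, about 8 in all and at most 12, crops included, and the job is handed in when it is done.

Besides the shell and the picture viewer there is one more tool, called after "Request:" as a command line: name --argument value ..., lists and objects as JSON in quotes. apply_moves: Moves the arm, as the interface text tells. Its arguments: {"type":"object","properties":{"increments":{"type":"array"}},"required":["increments"]}

```bash
mkdir -p pics
cat > h.py <<'E'
import numpy as np, cv2
from cell import readout, read_camera, env, nets
def cam(p):
    R=cv2.Rodrigues(np.array(p["rvec"],float))[0]; t=np.array(p["tvec"],float).ravel()
    f=p["img"].shape[0]/2/np.tan(np.radians(p["vfov"])/2); return R,t,f
def w2p(p,X):
    R,t,f=cam(p); c=R@np.array(X,float)+t; return np.array([p["cx"]+f*c[0]/c[2],p["cy"]+f*c[1]/c[2]])
def c2w(p,c):
    R,t,f=cam(p); return R.T@(np.array(c,float)-t)
def p2w(p,u,v,z):
    R,t,f=cam(p); d=R.T@np.array([(u-p["cx"])/f,(v-p["cy"])/f,1]); o=-R.T@t; return o+d*(z-o[2])/d[2]
E
python3 - <<'E'
from h import *
print(readout.state(), env.grip_point_offset)
for n in ("top","side"):
    p=read_camera(n); cv2.imwrite(f"pics/{n}0.png",p["img"][...,::-1])
    print(n,{k:p[k] for k in p if k!="img"}, "campos",c2w(p,[0,0,0]))
    for th in ("pivot_a","pad_a","bushing_1","part","plate","post_a","clamp_a","ref_ball","ring_gauge","standoff"):
        for d in nets.mark_of(p,th):
            X=c2w(p,d["point"]); print(th,round(d["confidence"],2),X.round(0),w2p(p,X).round(0))
E
```

```text
{'t': 0.0, 'joints': array([ 1.11042420e+00,  4.91566336e-01,  1.55945449e+00,  1.27086292e-05,
        1.09170509e+00, -1.05513962e-01]), 'qvel': array([-0.00063893,  0.00053593,  0.0003926 ,  0.00048634, -0.00093531,
       -0.00108271]), 'tau': array([-1.78026898e-03, -6.12633491e+01, -2.58178550e+01,  6.91634906e-02,
        4.82917868e-02, -1.07753444e-04]), 'eef_pos': array([216.97566398, 585.86454632, 214.05580565]), 'tcp_rot': array([-1.57192210e+00,  1.30561328e-04, -3.54864104e-01]), 'ft_force': array([ 0.53628525, -0.10608582,  0.33998338]), 'moment': array([-0.0122907 , -0.03912518, -0.00324985]), 'opening': 0.9986383530521191} 18.8
top {'vfov': 52.77263219547523, 'cx': 258.2008636375125, 'cy': 191.59009342299717, 'rvec': array([ 2.12840778, -2.13326415,  0.17273723]), 'tvec': array([ 21.82963067, 549.52268242, 950.52827745]), 'shot': 1} campos [ 382.84934824   14.53676008 1029.16022886]
pivot_a 0.85 [ 572. -193.   90.] [344. 179.]
pivot_a 0.48 [498. 102.  97.] [225. 209.]
pad_a 0.73 [ 512. -234.   70.] [360. 205.]
pad_a 0.65 [556. 148.  73.] [208. 187.]
bushing_1 0.81 [ 232. -306.   19.] [389. 318.]
bushing_1 0.75 [733.  13.  18.] [261. 127.]
bushing_1 0.72 [ 559. -111.   69.] [310. 186.]
bushing_1 0.71 [ 344. -218.   16.] [352. 273.]
bushing_1 0.71 [506. 287.  13.] [158. 210.]
bushing_1 0.64 [515.  19.  71.] [259. 204.]
bushing_1 0.55 [608. 320.  15.] [147. 172.]
part 0.87 [788.  24.  -3.] [257. 111.]
part 0.75 [ 292. -260.   -4.] [367. 293.]
part 0.66 [535. -44.  52.] [284. 197.]
part 0.57 [558. 306.  -1.] [153. 192.]
post_a 0.9 [ 575. -189.   26.] [338. 183.]
post_a 0.6 [499.  99.  22.] [228. 212.]Traceback (most recent call last):
  File "<stdin>", line 7, in <module>
ValueError: it knows: bushing, pad, part, pivot, plate, post, ref_ball, ring_gauge, standoff
```

```bash
ls; ls pics
```

```text
h.py
pics
top0.png
```

Run:
```python
from h import *
for n in ("side",):
    p=read_camera(n); cv2.imwrite(f"pics/{n}0.png",p["img"][...,::-1])
    print("campos",c2w(p,[0,0,0]))
    for th in ("pivot","pad","bushing","part","plate","post","ref_ball","ring_gauge","standoff"):
        for d in nets.mark_of(p,th):
            X=c2w(p,d["point"]); print(th,round(d["confidence"],2),X.round(0),w2p(p,X).round(0))
p=read_camera("top")
for th in ("plate","ref_ball","ring_gauge","standoff"):
        for d in nets.mark_of(p,th):
            X=c2w(p,d["point"]); print(th,round(d["confidence"],2),X.round(0),w2p(p,X).round(0))
```

```text
campos [ 431.66484953 -730.9780862   613.34304947]
pivot 0.95 [ 570. -194.   96.] [293. 253.]
pivot 0.82 [497.  99.  95.] [244. 179.]
pivot 0.38 [559. 148.  73.] [265. 175.]
pad 0.78 [560. 149.  74.] [265. 175.]
pad 0.72 [ 511. -240.   78.] [266. 279.]
bushing 0.91 [515.  21.  71.] [254. 203.]
bushing 0.91 [ 238. -312.   24.] [118. 343.]
bushing 0.79 [607. 318.  19.] [272. 161.]
bushing 0.77 [832.  36.  16.] [370. 209.]
bushing 0.72 [736.  12.  17.] [338. 217.]
bushing 0.62 [ 553. -111.   69.] [277. 237.]
bushing 0.59 [ 347. -224.   21.] [183. 300.]
bushing 0.27 [ 569. -189.   17.] [289. 279.]
part 0.68 [785.  22.   1.] [354. 218.]
part 0.65 [ 288. -261.    2.] [152. 324.]
part 0.63 [532. -49.  54.] [264. 225.]
part 0.6 [557. 304.  -2.] [257. 170.]
part 0.48 [652. -57.  21.] [313. 235.]
plate 0.88 [536. -50.   2.] [266. 242.]
post 0.81 [ 570. -192.   17.] [290. 280.]
post 0.76 [493. 100.  20.] [243. 202.]
post 0.39 [497.  99.  96.] [244. 178.]
ref_ball 0.66 [557. 147.  72.] [264. 176.]
ref_ball 0.64 [640.  23.  20.] [301. 216.]
ring_gauge 0.68 [652. -59.  21.] [313. 235.]
ring_gauge 0.25 [558. 147.  71.] [265. 176.]
standoff 0.65 [402. -76.  22.] [210. 247.]
ref_ball 0.57 [645.  22.  17.] [258. 158.]
ring_gauge 0.57 [655. -54.  18.] [286. 155.]
standoff 0.53 [399. -75.  23.] [296. 251.]
```

View pics/top0.png

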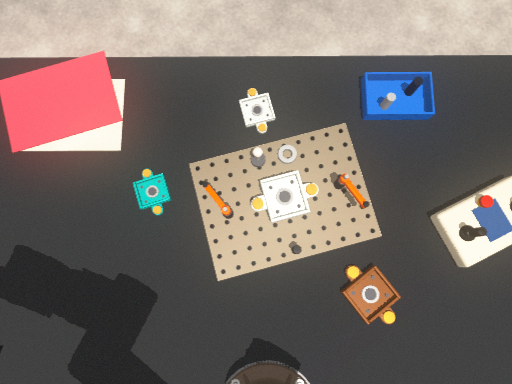

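View pics/side0.png

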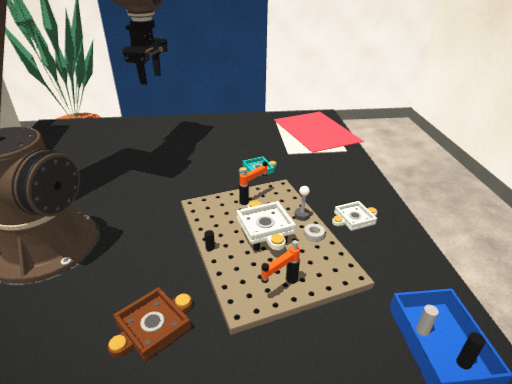

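The part is the white housing on the plate, at (284,197) in the top view. Three others could be mistaken for it: the small white one at (257,110), the turquoise one at (152,191) and the brown one at (371,294). Next I'll check it in a close crop with the estimates overlaid.

```bash
cat >> h.py <<'E'
PIV={"L":np.array([498.1,98.5]),"R":np.array([570.9,-192.5])}
BUS={"L":np.array([514.6,21.3]),"R":np.array([556.4,-112.3])}
def bars(p):
    """orange bar: angle (deg) and centroid via line fit of top-face pixels at z~100"""
    hsv=cv2.cvtColor(p["img"],cv2.COLOR_RGB2HSV); out={}
    m=((hsv[...,0]>=5)&(hsv[...,0]<=12)&(hsv[...,1]>190)&(hsv[...,2]>170))
    vs,us=np.nonzero(m); P=np.array([p2w(p,u,v,101)[:2] for u,v in zip(us,vs)])
    for s in "LR":
        Q=P[np.linalg.norm(P-PIV[s],axis=1)<105]
        if len(Q)<10: continue
        l=cv2.fitLine(Q.astype(np.float32),cv2.DIST_HUBER,0,.01,.01).ravel(); c=Q.mean(0)
        d=l[:2]*np.sign(l[:2]@(c-PIV[s]))
        out[s]=(len(Q),np.degrees(np.arctan2(d[1],d[0])).round(1),c.round(1),np.degrees(np.arctan2(*(c-PIV[s])[::-1])).round(1))
    return out
def overlay(p,name,box,k,pads=None):
    u0,v0,u1,v1=box; im=cv2.resize(p["img"][v0:v1,u0:u1,::-1],None,fx=k,fy=k,interpolation=cv2.INTER_CUBIC)
    def circ(c,z,r,col):
        a=np.linspace(0,2*np.pi,40); q=np.array([(w2p(p,[c[0]+r*np.cos(t),c[1]+r*np.sin(t),z])-[u0,v0]+.5)*k for t in a])
        cv2.polylines(im,[q.astype(np.int32)],True,col,1)
    for s in "LR": circ(PIV[s],125,5,(255,0,0)); circ(BUS[s],70,15,(0,0,255))
    for c in (pads or []): circ(c,116,7,(0,255,0))
    cv2.imwrite(name,im)
E
python3 - <<'E'
from h import *
for n,b,k in (("top",(185,120,385,280),4),("side",(175,140,375,320),4)):
    p=read_camera(n); B=bars(p); print(n,B)
    overlay(p,f"pics/{n}1.png",b,k,[PIV[s]+80*np.array([np.cos(np.radians(B[s][1])),np.sin(np.radians(B[s][1]))]) for s in B])
a=cv2.imread("pics/top1.png");b=cv2.imread("pics/side1.png")
E
```

```text
top {'L': (31, np.float64(34.0), array([518. , 114.8]), np.float64(39.4)), 'R': (74, np.float64(-144.1), array([ 541.4, -205.4]), np.float64(-156.4))}
side {'L': (208, np.float64(45.0), array([518.6, 107.9]), np.float64(24.5)), 'R': (399, np.float64(-141.2), array([ 542.9, -218.2]), np.float64(-137.5))}
```

View pics/top1.png

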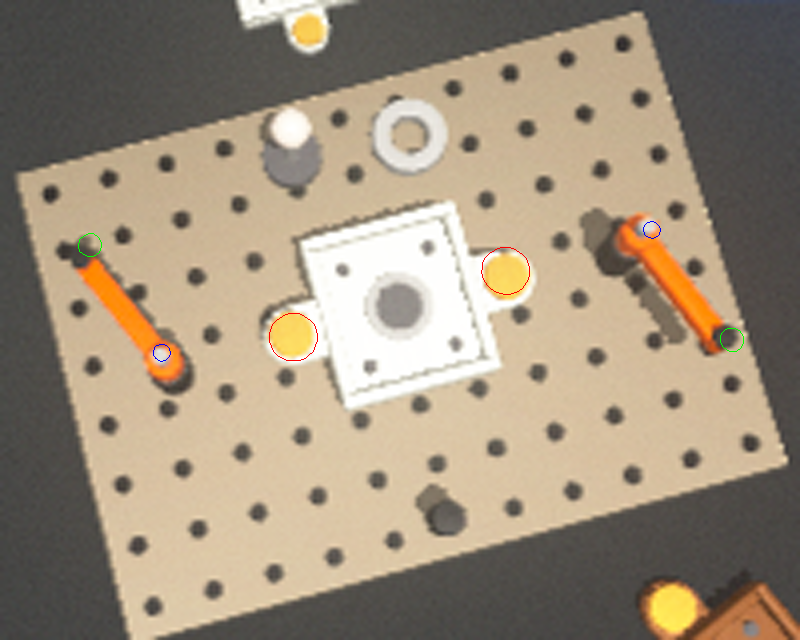

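View pics/side1.png

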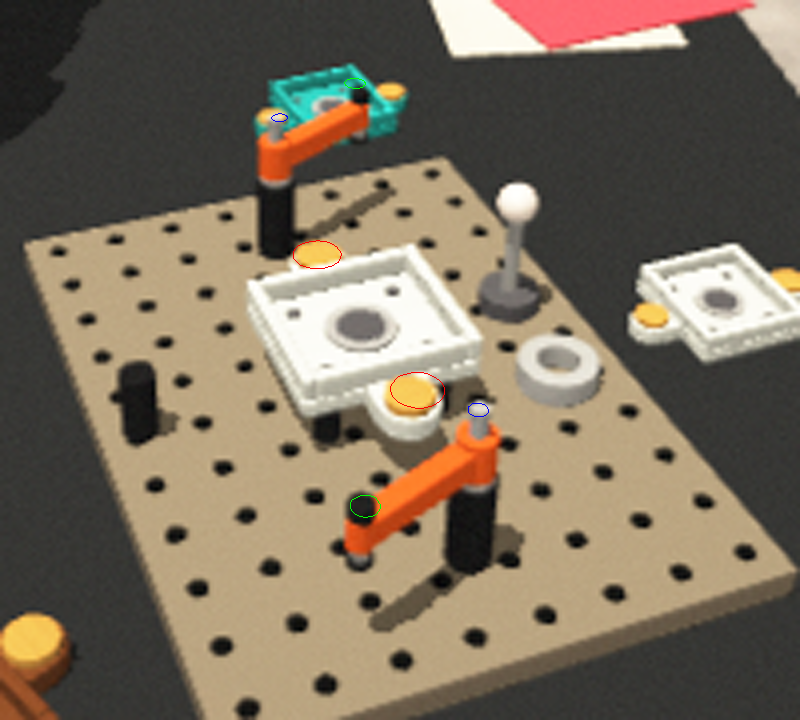

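The crop confirms the large white part, with its bushings under the red circles. Both pivots fit too, and the pads are at the outer ends of the arms. Both arms need about 117° clockwise. I'll start with the left one, fingers shut.

Request:
apply_moves --increments '[[[4.4,0.5,-2.9],[0,0,0],0],[[4.4,0.5,-2.9],[0,0,0],0],[[4.4,0.5,-2.9],[0,0,0],0],[[4.4,0.5,-2.9],[0,0,0],0],[[4.4,0.5,-2.9],[0,0,0],0]]'

```text
t: 1.82
eef_pos: [375.8, 370.6, 189.1]
tcp_rot: [-1.568, -0.001, -0.349]
ft_force: [0.7, 0.9, -0.5]
opening: 0.531
```

Request:
apply_moves --increments '[[[4.4,0.5,-2.9],[0,0,0],0],[[4.4,0.5,-2.9],[0,0,0],0],[[4.4,0.5,-2.9],[0,0,0],0],[[0,0,0],[0,10,0],0],[[0,0,0],[0,10,0],0]]'

```text
t: 2.45
eef_pos: [475.3, 236.0, 173.7]
tcp_rot: [-1.567, -0.001, -0.711]
ft_force: [-0.7, -0.1, -0.1]
opening: 0.027
```

Request:
apply_moves --increments '[[[4.4,1.0,-1.2],[0,0,0],0],[[4.5,1.0,-1.2],[0,0,0],0],[[0,0.5,0],[0,10,0],0],[[0,0.5,0],[0,0,0],0],[[0,0,0],[0,0,0],0]]'

```text
t: 3.08
eef_pos: [529.2, 157.5, 143.2]
tcp_rot: [-1.565, -0.001, -0.887]
ft_force: [-0.4, 0.0, 0.5]
opening: 0.007
```

```bash
cat >> h.py <<'E'
ang=lambda v: np.degrees(np.arctan2(v[1],v[0]))
def pads():
    """pad angle per side from both cameras' nets"""
    for n in ("top","side"):
        p=read_camera(n)
        for d in nets.mark_of(p,"pad"):
            X=c2w(p,d["point"])
            for s in "LR":
                v=X[:2]-PIV[s]
                if d["confidence"]>.3 and abs(np.linalg.norm(v)-80)<15: print(n,s,round(d["confidence"],2),X.round(0),"ang",ang(v).round(1),"goal",ang(BUS[s]-PIV[s]).round(1),"to bushing",np.linalg.norm(X[:2]-BUS[s]).round(1))
def polar(s):
    st=readout.state(); v=st["eef_pos"][:2]-PIV[s]; yaw=st["tcp_rot"][2]
    print("t",st["t"],"tcp",st["eef_pos"].round(1),"r",np.linalg.norm(v).round(1),"ang",ang(v).round(1),"yaw",np.degrees(yaw).round(1),"F",st["ft_force"].round(1))
    return st
def to(x,y,z):
    st=readout.state(); from scipy.spatial.transform import Rotation as R
    d=np.array([x,y,z])-st["eef_pos"]; print("cm in tool axes",(R.from_euler("xyz",st["tcp_rot"]).inv().apply(d)/10).round(2))
E
python3 - <<'E'
from h import *
polar("L"); to(526,159,93); pads()
E
```

```text
t 3.075 tcp [529.2 157.5 143.2] r 66.6 ang 62.2 yaw -50.8 F [-0.4  0.   0.5]
cm in tool axes [-0.32  5.02 -0.18]
top R 0.63 [ 513. -234.   70.] ang -144.5 goal 100.2 to bushing 128.6
side R 0.85 [ 511. -239.   77.] ang -141.8 goal 100.2 to bushing 135.0
side L 0.49 [559. 150.  71.] ang 40.1 goal -77.9 to bushing 135.9
```

Request:
apply_moves --increments '[[[-0.3,2.5,-0.2],[0,0,0],0],[[0,2.5,0],[0,0,0],0],[[0,0,0],[0,0,0],0],[[0.6,0,0],[0,0,0],0],[[0.4,0,0],[0,0,0],0]]'

```text
t: 3.9
eef_pos: [533.7, 152.3, 95.8]
tcp_rot: [-1.56, -0.003, -0.883]
ft_force: [-1.9, 1.0, -0.5]
opening: 0.004
```

Run:
```python
from h import *
polar("L"); pads()
p=read_camera("side"); overlay(p,"pics/side2.png",(215,110,345,240),5)
```

```text
t 3.9 tcp [533.7 152.3  95.8] r 64.5 ang 56.5 yaw -50.6 F [-1.9  1.  -0.5]
top R 0.54 [ 508. -233.   72.] ang -147.4 goal 100.2 to bushing 129.8
side R 0.93 [ 511. -241.   75.] ang -141.1 goal 100.2 to bushing 136.8
side L 0.8 [556. 148.  73.] ang 40.6 goal -77.9 to bushing 133.0
```

View pics/side2.png

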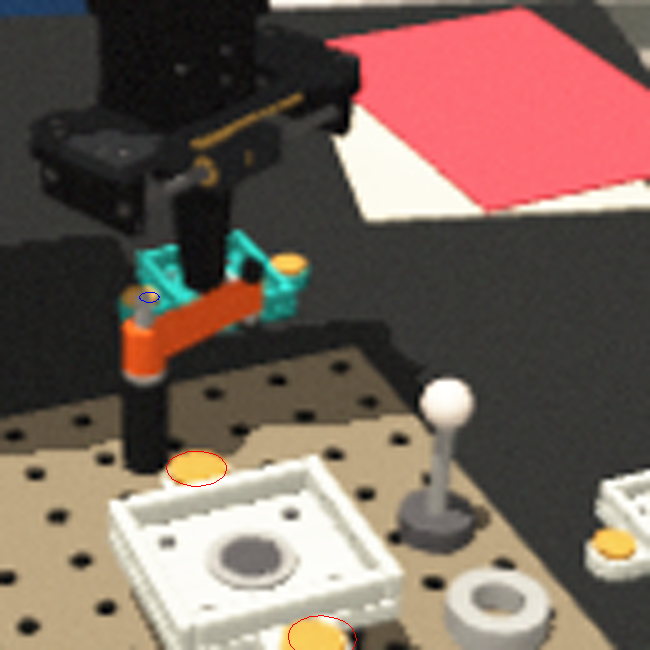

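The finger is in contact with about 2 N on the bar's outer side, 62 mm from the pivot. Now I'll sweep round.

Request:
apply_moves --increments '[[[1.1,0.0,0.2],[0,10,0],0],[[1.1,0,0.2],[0,10,0],0],[[1.1,0,0.2],[0,10,0],0],[[1.1,0,0.2],[0,10,0],0],[[0,0,0],[0,0,0],0]]'

```text
t: 4.78
eef_pos: [558.5, 116.6, 95.9]
tcp_rot: [-1.56, 0.005, -1.601]
ft_force: [0.3, 0.2, -0.7]
opening: 0.005
```

Run:
```python
from h import *
polar("L"); pads()
```

```text
t 4.775 tcp [558.5 116.6  95.9] r 63.0 ang 16.7 yaw -91.7 F [ 0.3  0.2 -0.7]
top R 0.71 [ 510. -234.   70.] ang -145.7 goal 100.2 to bushing 129.8
side R 0.9 [ 508. -241.   76.] ang -142.7 goal 100.2 to bushing 137.3
side L 0.86 [574.  93.  72.] ang -4.3 goal -77.9 to bushing 92.7
```

Request:
apply_moves --increments '[[[1.1,0.0,0.2],[0,10,0],0],[[1.1,0,0.3],[0,10,0],0],[[1.1,0,0.2],[0,10,0],0],[[1.1,0,0.3],[0,10,0],0],[[1.1,0,0.2],[0,10,0],0]]'

```text
t: 5.6
eef_pos: [550.1, 65.0, 96.1]
tcp_rot: [-1.567, 0.015, -2.483]
ft_force: [1.6, 0.5, -1.4]
opening: 0.005
```

Run:
```python
from h import *
polar("L"); pads()
```

```text
t 5.6 tcp [550.1  65.   96.1] r 61.9 ang -32.7 yaw -142.2 F [ 1.6  0.5 -1.4]
top R 0.64 [ 511. -236.   70.] ang -144.5 goal 100.2 to bushing 131.4
side L 0.82 [545.  35.  73.] ang -53.4 goal -77.9 to bushing 33.6
side R 0.69 [ 506. -243.   76.] ang -142.4 goal 100.2 to bushing 139.7
```

Request:
apply_moves --increments '[[[1.0,0.0,0.3],[0,10,0],0],[[1.0,0,0.3],[0,10,0],0],[[0.3,0,0.1],[0,3,0],0],[[0,0,0],[0,0,0],0],[[0,0,0],[0,0,0],0]]'

```text
t: 6.42
eef_pos: [535.0, 49.5, 96.1]
tcp_rot: [-1.573, 0.016, -2.864]
ft_force: [-0.8, -0.4, 0.8]
opening: 0.002
```

Run:
```python
from h import *
polar("L"); pads()
for n,b in (("top",(205,160,305,240)),("side",(205,140,305,220))):
    p=read_camera(n); overlay(p,f"pics/{n}3.png",b,6,[PIV["L"]+80*np.array([np.cos(np.radians(a)),np.sin(np.radians(a))]) for a in (-77.9,)])
cv2.imwrite("pics/c3.png",np.vstack([cv2.imread("pics/top3.png"),cv2.imread("pics/side3.png")])[::,:][:960])
cv2.imwrite("pics/c3.png",cv2.resize(np.hstack([cv2.imread("pics/top3.png"),cv2.imread("pics/side3.png")]),(800,320)))
```

```text
t 6.425 tcp [535.   49.5  96.1] r 61.3 ang -53.0 yaw -164.1 F [-0.8 -0.4  0.8]
top R 0.53 [ 508. -236.   71.] ang -145.4 goal 100.2 to bushing 132.6
side R 0.71 [ 511. -240.   77.] ang -141.6 goal 100.2 to bushing 135.2
side L 0.57 [522.  24.  73.] ang -72.4 goal -77.9 to bushing 7.6
```

View pics/c3.png

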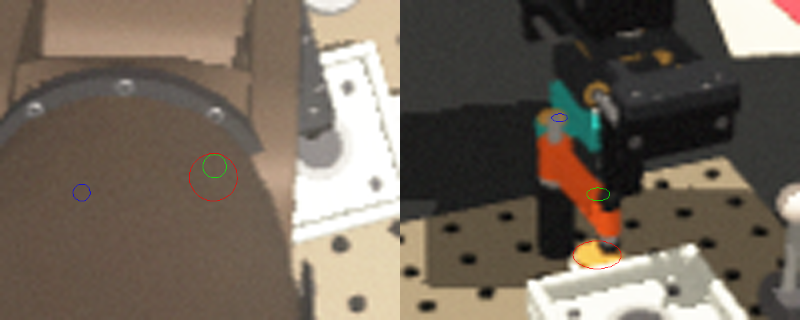

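In the side view the pad's underside is at (607,243), short of the bushing centre at (597,255). The nets agree: about 5.5° still to go.

Request:
apply_moves --increments '[[[0.3,0.0,0.1],[0,2.5,0],0],[[0.3,0,0.1],[0,2.5,0],0],[[0,0,0],[0,0,0],0],[[0,0,0],[0,0,0],0],[[0,0,0],[0,0,0],0]]'

```text
t: 7.35
eef_pos: [530.3, 45.9, 96.0]
tcp_rot: [-1.574, 0.017, -2.953]
ft_force: [-0.1, -0.7, 0.0]
opening: 0.006
```

Run:
```python
from h import *
polar("L"); pads()
```

```text
t 7.35 tcp [530.3  45.9  96. ] r 61.6 ang -58.5 yaw -169.2 F [-0.1 -0.7  0. ]
top R 0.63 [ 510. -233.   71.] ang -146.7 goal 100.2 to bushing 129.3
side L 0.78 [517.  21.  74.] ang -76.1 goal -77.9 to bushing 2.6
side R 0.74 [ 512. -239.   76.] ang -141.7 goal 100.2 to bushing 134.2
```

Request:
apply_moves --increments '[[[-1.5,0,0],[0,0,0],0],[[-2.0,0,0],[0,0,0],0],[[0,-5,0],[0,0,0],0],[[0,-5,0],[0,0,0],0],[[-5,0,0],[0,-10,0],0]]'

```text
t: 8.18
eef_pos: [616.5, 61.9, 201.4]
tcp_rot: [-1.571, 0.018, -2.776]
ft_force: [1.3, -0.5, -0.5]
opening: 0.007
```

Run:
```python
from h import *
polar("L"); pads()
```

```text
t 8.175 tcp [616.5  61.9 201.4] r 123.9 ang -17.2 yaw -159.0 F [ 1.3 -0.5 -0.5]
top R 0.71 [ 510. -235.   73.] ang -145.2 goal 100.2 to bushing 131.4
side R 0.9 [ 508. -242.   80.] ang -142.1 goal 100.2 to bushing 138.1
side L 0.47 [516.  21.  72.] ang -77.2 goal -77.9 to bushing 1.3
```

Request:
apply_moves --increments '[[[1.8,0,2.6],[0,-10.5,0],0],[[2.3,0,2.2],[0,-10.5,0],0],[[2.7,0,1.8],[0,-10.5,0],0],[[2.9,0,1.3],[0,-10.5,0],0],[[3.1,0,0.7],[0,-10.5,0],0]]'

```text
t: 9.0
eef_pos: [573.6, -94.7, 192.6]
tcp_rot: [-1.569, 0.009, -1.842]
ft_force: [-0.7, 0.0, 0.2]
opening: 0.007
```

Request:
apply_moves --increments '[[[3.2,0,0.1],[0,-10.5,0],0],[[3.2,0.5,-0.4],[0,-10.5,0],0],[[3.0,0.5,-1.0],[0,-10.5,0],0],[[2.8,0.5,-1.5],[0,-10.5,0],0],[[2.5,0.5,-2.0],[0,-10.5,0],0]]'

```text
t: 9.62
eef_pos: [535.8, -254.7, 169.9]
tcp_rot: [-1.564, 0.007, -0.904]
ft_force: [-0.6, 0.2, -0.6]
opening: 0.002
```

Run:
```python
from h import *
polar("R"); to(539,-251,95); pads()
p=read_camera("top"); overlay(p,"pics/top4.png",(200,140,360,260),5,[PIV["L"]+80*np.array([np.cos(np.radians(a)),np.sin(np.radians(a))]) for a in (-77.9,)])
```

```text
t 9.625 tcp [ 535.8 -254.7  169.9] r 71.4 ang -119.4 yaw -51.8 F [-0.6  0.2 -0.6]
cm in tool axes [-0.05  7.49  0.43]
top R 0.78 [ 508. -233.   71.] ang -147.4 goal 100.2 to bushing 129.8
top L 0.67 [517.  19.  72.] ang -76.9 goal -77.9 to bushing 2.8
top L 0.55 [517.  23.  74.] ang -76.0 goal -77.9 to bushing 2.7
side R 0.81 [ 508. -241.   76.] ang -142.1 goal 100.2 to bushing 137.9
side L 0.5 [518.  22.  74.] ang -75.6 goal -77.9 to bushing 3.2
```

View pics/top4.png

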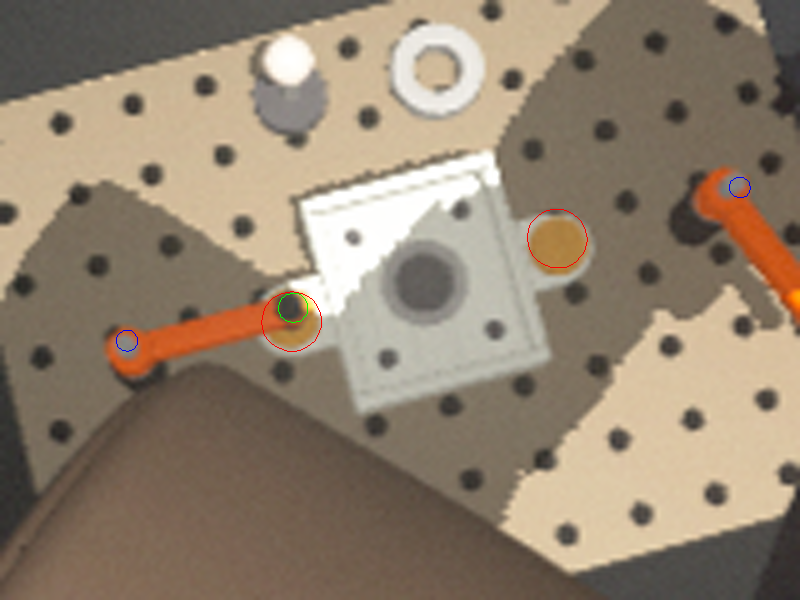

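The left screw head is at (290,307) and the target circle at (293,308), so it lies within about 2 mm and that arm is done. Next is the right arm: lower the finger on its anticlockwise side and make contact.

Request:
apply_moves --increments '[[[0,2.5,0.4],[0,0,0],0],[[0,2.5,0],[0,0,0],0],[[0,2.4,0],[0,0,0],0],[[-0.5,0,0],[0,0,0],0],[[-0.4,0,0],[0,0,0],0]]'

```text
t: 10.5
eef_pos: [535.6, -238.2, 96.8]
tcp_rot: [-1.563, 0.004, -0.919]
ft_force: [-0.3, -1.9, -0.1]
opening: 0.007
```

Run:
```python
from h import *
polar("R"); pads()
```

```text
t 10.5 tcp [ 535.6 -238.2   96.8] r 57.8 ang -127.7 yaw -52.6 F [-0.3 -1.9 -0.1]
top R 0.46 [ 509. -231.   72.] ang -148.5 goal 100.2 to bushing 127.4
side L 0.75 [518.  21.  73.] ang -75.2 goal -77.9 to bushing 3.9
side R 0.65 [ 509. -237.   79.] ang -144.5 goal 100.2 to bushing 133.1
```

Request:
apply_moves --increments '[[[-1.0,0,-0.2],[0,10,0],0],[[-1.0,0,-0.2],[0,10,0],0],[[-1.0,0,-0.2],[0,10,0],0],[[-1.0,0,-0.2],[0,10,0],0],[[0,0,0],[0,0,0],0]]'

```text
t: 11.32
eef_pos: [514.4, -206.3, 99.6]
tcp_rot: [-1.562, 0.005, -1.639]
ft_force: [-0.4, -0.2, 0.2]
opening: 0.007
```

Run:
```python
from h import *
polar("R"); pads()
```

```text
t 11.325 tcp [ 514.4 -206.3   99.6] r 58.1 ang -166.2 yaw -93.9 F [-0.4 -0.2  0.2]
top L 0.51 [519.  20.  75.] ang -74.8 goal -77.9 to bushing 4.8
side R 0.63 [ 495. -188.   76.] ang 176.3 goal 100.2 to bushing 97.0
```

Request:
apply_moves --increments '[[[-1.0,0.1,-0.2],[0,10,0],0],[[-1.0,0.1,-0.2],[0,10,0],0],[[-1.0,0.2,-0.2],[0,10,0],0],[[-1.0,0.1,-0.2],[0,10,0],0],[[-1.0,0.1,-0.2],[0,10,0],0]]'

```text
t: 12.15
eef_pos: [525.5, -160.0, 93.7]
tcp_rot: [-1.57, 0.008, -2.527]
ft_force: [-2.1, -0.9, 1.6]
opening: 0.003
```

Run:
```python
from h import *
polar("R"); pads()
```

```text
t 12.15 tcp [ 525.5 -160.    93.7] r 55.8 ang 144.4 yaw -144.8 F [-2.1 -0.9  1.6]
top L 0.76 [514.  20.  71.] ang -78.2 goal -77.9 to bushing 0.9
side R 0.58 [ 526. -130.   77.] ang 125.7 goal 100.2 to bushing 35.2
```

Request:
apply_moves --increments '[[[-1.0,0,-0.2],[0,10,0],0],[[-1.0,0,-0.2],[0,10,0],0],[[-0.3,0,-0.1],[0,3,0],0],[[0,0,0],[0,0,0],0],[[0,0,0],[0,0,0],0]]'

```text
t: 12.98
eef_pos: [541.8, -146.1, 93.5]
tcp_rot: [-1.574, 0.006, -2.91]
ft_force: [0.9, 0.7, -1.1]
opening: 0.006
```

Run:
```python
from h import *
polar("R"); pads()
```

```text
t 12.975 tcp [ 541.8 -146.1   93.5] r 54.8 ang 122.1 yaw -166.7 F [ 0.9  0.7 -1.1]
top L 0.8 [515.  22.  74.] ang -77.7 goal -77.9 to bushing 0.5
side L 0.47 [516.  19.  74.] ang -77.3 goal -77.9 to bushing 2.6
```

Request:
apply_moves --increments '[[[-0.3,0,-0.1],[0,3,0],0],[[0,0,0],[0,0,0],0],[[1.5,0,0],[0,0,0],0],[[2.0,0,0],[0,0,0],0],[[0,-4,0],[0,0,0],0]]'

```text
t: 13.8
eef_pos: [505.2, -150.6, 131.5]
tcp_rot: [-1.578, 0.0, -2.96]
ft_force: [0.7, 0.5, 1.1]
opening: 0.003
```

Request:
apply_moves --increments '[[[0,-5,0],[0,0,0],0],[[0,-5,-4],[0,0,0],0],[[2,-2,5],[0,0,0],0],[[2,0,5],[0,0,0],0],[[2,0,5],[0,0,0],0]]'

```text
t: 14.42
eef_pos: [463.8, -270.3, 255.9]
tcp_rot: [-1.575, 0.005, -2.945]
ft_force: [1.1, -0.5, 0.7]
opening: 0.006
```

Run:
```python
from h import *
polar("R"); pads()
p=read_camera("top"); overlay(p,"pics/top5.png",(200,140,360,260),5,[PIV[s]+80*np.array([np.cos(np.radians(a)),np.sin(np.radians(a))]) for s,a in (("L",-77.9),("R",100.2))])
```

```text
t 14.425 tcp [ 463.8 -270.3  255.9] r 132.4 ang -144.0 yaw -168.7 F [ 1.1 -0.5  0.7]
top L 0.83 [516.  22.  72.] ang -77.2 goal -77.9 to bushing 1.1
top R 0.8 [ 556. -109.   70.] ang 100.0 goal 100.2 to bushing 3.1
side R 0.73 [ 556. -115.   79.] ang 100.6 goal 100.2 to bushing 2.4
```

View pics/top5.png

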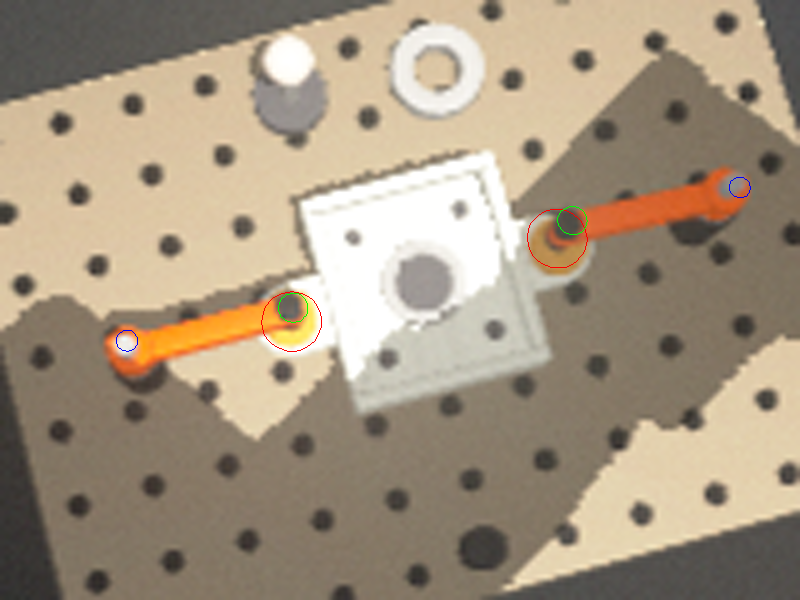

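Both heads match their target circles within about 2 mm. One side view will check that the collars are down and the pads sit over the bushings.

Run:
```python
from h import *
p=read_camera("side"); overlay(p,"pics/side6.png",(195,150,355,290),5,[PIV[s]+80*np.array([np.cos(np.radians(a)),np.sin(np.radians(a))]) for s,a in (("L",-77.9),("R",100.2))])
```

```text
(no output)
```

View pics/side6.png

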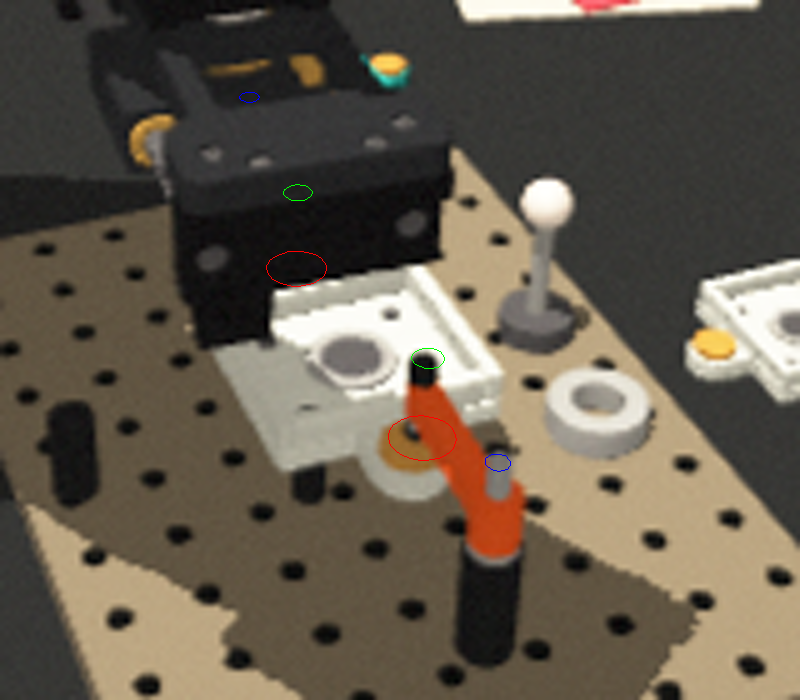

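The right bushing shows about 3 mm left of my circle, so I'll fit the bushing centres from the first pictures and compare them with the heads now.

Run:
```python
from h import *
for n in ("top","side"):
    p=read_camera(n); q=dict(p); q["img"]=cv2.imread(f"pics/{n}0.png")[...,::-1].copy()
    h=cv2.cvtColor(q["img"],cv2.COLOR_RGB2HSV); m=((h[...,0]>14)&(h[...,0]<28)&(h[...,1]>110)&(h[...,2]>120)).astype(np.uint8)
    k,_,st,ce=cv2.connectedComponentsWithStats(m)
    for i in range(1,k):
        X=p2w(q,*ce[i],70)
        for s in "LR":
            if st[i,4]>15 and np.linalg.norm(X[:2]-BUS[s])<20: print(n,s,"bushing",st[i,4],X[:2].round(1),"ang",ang(X[:2]-PIV[s]).round(1))
    # screw head now: dark blob near the predicted head, top face at z=116
    g=p["img"].max(2)
    for s in "LR":
        c=w2p(p,[*(PIV[s]+80*(BUS[s]-PIV[s])/np.linalg.norm(BUS[s]-PIV[s])),111]); u,v=c.round().astype(int)
        w=g[v-7:v+8,u-7:u+8]; mm=(w<80).astype(np.uint8); k,_,st,ce=cv2.connectedComponentsWithStats(mm)
        for i in range(1,k):
            if st[i,4]>6:
                X=p2w(p,ce[i][0]+u-7,ce[i][1]+v-7,111); print(n,s,"head",st[i,4],X[:2].round(1),"ang",ang(X[:2]-PIV[s]).round(1))
    for th in ("bushing","pivot"):
        for d in nets.mark_of(p,th):
            X=c2w(p,d["point"])
            if d["confidence"]>.4 and X[2]>55: print(n,th,round(d["confidence"],2),X.round(1))
```

```text
top R bushing 96 [ 552.1 -112.3] ang 103.2
top L bushing 95 [516.5  23. ] ang -76.3
top bushing 0.7 [ 557.1 -111.6   71.8]
top bushing 0.63 [518.3  19.9  70.6]
top bushing 0.57 [ 554.8 -114.    68.6]
top pivot 0.84 [ 573.6 -190.5   92.1]
top pivot 0.78 [495.3 100.   92.2]
top pivot 0.71 [ 558.5 -111.3   68.3]
side L bushing 65 [514.7  23.3] ang -77.6
side R bushing 104 [ 551.7 -116.9] ang 104.3
side L head 225 [514.6  19.3] ang -78.2
side R head 28 [ 554.1 -115.9] ang 102.3
side bushing 0.78 [ 555.7 -114.6   69.3]
side bushing 0.7 [518.5  22.5  69.7]
side pivot 0.59 [ 573.1 -191.3   97.1]
```

Measured within the same view, the right pad is about 3 mm and the left about 2 mm off its bushing centre, against 8 mm allowed. The robot is clear of everything, so I'm handing in.

```bash
python3 -c "
from h import *
print(readout.state()['t'],env.job_done())"
```

```text
the job is handed in; nothing more can be done
15.025 None
```

I pushed both orange clamp arms about 117° clockwise with the closed fingertip, so that each pad is over its bushing, then lifted the hand clear. The job was handed in at about 15 s. The contact forces I read were only about 2 N, and I never gripped or lifted an arm.

- **Pad positions:** measured within the same picture, the left pad is about 2 mm from its bushing centre and the right about 3 mm. About 8 mm is allowed.
- **Bystanders:** in the last pictures the part, reference ball, ring gauge and standoff look where they were at the start.
- **Collars:** the right arm looked fully down on its post. The gripper hid the left arm in the last side view, so I checked its pad only from above and did not confirm its collar height.
- **Disagreements:** the networks put the right bushing at x of about 556 mm, while my colour fit gave 552 mm. Both leave the pad within the bushing's face. The script missed the screw heads in the last top view, so I judged them there by eye against the overlay.

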